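Tip a bearing housing onto its back and check its bore with a step plug gauge

TASK

Without lifting it, push the standing bearing housing over so that it lies flat on its plain back on the rubber mat, with its round boss upward. Then take the stepped plug gauge from the wooden block, put its thin (go) end fully into the bore until the thicker no-go step stands on the boss, and press down with about 10 N to see that the step is refused. Draw the gauge out, put it back upright and fully home in the hole it came from and let go, leaving everything else on the bench where it is.

Things in the scene. Friction and masses are not known exactly. Their poses are not given: they have to be found in the camera images.
- mat: black rubber mat fixed to the bench, 300 mm (its x) by 380 mm (its y), 6 mm thick; origin at the centre of its underside, on the bench
- casting: bearing housing, bare aluminium, 0.6 to 1 kg, first standing on end on the mat: plate 150 high, 90 wide (its y), 34 mm thick (its x); a round boss (64 mm dia., 12 proud, 32.5 mm bore) on one broad face, 4 mm pads in its corners, the back plain. Origin: centre of the end it first stands on; z along the plate, -x out of the boss side. Tips once pushed about 30 mm near the top to +x, then falls
- bore (a point): centre of the bore's mouth on the boss face of the casting, 75 mm along the plate's z and 46 mm from the plain back; the bore runs from it along the casting's +x, 46 mm deep, right through; same axes as the casting. When the casting lies on its back this point is 52 mm above the bench
- heel (a point): middle of the lower edge of the plain back of the casting (the edge over which it tips), same axes as the casting
- gauge_grip (a point): stepped plug gauge, steel, 124 mm long, 0.25 to 0.4 kg, standing nose down in the block, the taller of two plugs. From the nose: go end 30 mm dia., 38 long, 5 mm lead-in; no-go step 40 dia., 16 long; neck; handle 26 dia., 62 long. Point on its axis in the handle, 92 above the nose, 32 below the top; z up along it. In the block the step stands on the block's top
- gauge_nose (a point): the centre of the nose (lower end) of the stepped plug gauge, 92 mm below gauge_grip, same axes
- rack: wooden block fixed to the bench, 170 mm (its x) by 62 mm (its y), 50 mm high, with two upright holes of 33 mm diameter and 42 mm depth at 42 mm either side of the middle along its x, for the two plugs; it stands on the left or the right of the mat. Origin at the centre of its underside
- plain_grip (a point): the other plug in the block, not needed: shorter (87 mm), with a 22 mm nose, a thin 42 mm disc and a 20 mm handle. This point is in its handle, 27 mm above the disc's underside, on its axis
- vise: low blue machine vise, fixed, 190 by 60 mm and 60 mm high, on the other side of the mat from the block; not needed. Its screw handle sticks out about 120 mm from its middle towards its -x
- angle_iron: piece of dark angle iron, 160 mm long, lying on the bench right of the mat's far part, bystander
- wire_brush: wooden wire brush, 150 mm long, lying on the bench left of the mat's far part, bystander
- flange: steel flange ring lying flat, 84 mm diameter, 16 mm thick, between robot and mat, bystander
- parallel: ground steel bar, 120 x 30 x 40 mm, between robot and mat, bystander
Things that resemble listed ones, but are neither listed nor needed, are in the scene too. What is shaped like the part that bears gauge_grip but turquoise is not meant. What is shaped like the casting but pink is not meant.

How it is judged (in metres and radians):
On the way, in this order (a step that is already met when the one before it is completed fails the run):
1. the housing lies flat on its plain back on the mat, boss up (angle between casting's own x axis and vertical above 3.08 rad and height (world z) of bore between 0.049 and 0.056 m), for 0.2 s.
2. the stepped gauge is lifted out of the block (height (world z) of gauge_nose above 0.052 m), for 0.1 s.
3. the go end is fully in the bore, square to it, with the no-go step pressed on the boss with more than 5 N (x of gauge_nose in the frame of bore above 0.0355 m and horizontal distance between gauge_nose and bore below 0.004 m and angle between the z axis of gauge_nose and the x axis of bore, either way round below 0.06 rad and contact force between gauge and casting above 5 N), for 0.1 s.
4. the gauge is drawn out of the bore and is back home in its hole (distance of gauge_nose from where it was at the start of the episode below 0.008 m and angle between gauge_nose's own z axis and vertical below 0.06 rad and height (world z) of gauge_nose below 0.016 m), for 0.2 s.
At the end, for the whole second after the job is handed in: The housing lies at rest flat (within 3.5 degrees) on its plain back on the mat, its boss up, 49 to 56 mm above the bench; the stepped gauge stands at rest, released, upright (within 3.4 degrees) in the hole it came from (nose within 8 mm of its start and below 16 mm height) (all of step 1 and all of step 4 and linear speed of each of casting, gauge below 0.02 m/s); the robot touches nothing.
It fails at once if the housing is lifted: the edge it tips over rises more than 40 mm above the bench (height (world z) of heel above 0.04 m).
It fails at once if the gauge is forced into or against the housing with more than 60 N (contact force between gauge and casting above 60 N).
It fails at once if the other plug is disturbed (moved more than 15 mm) (distance of plain_grip from where it was at the start of the episode above 0.015 m).
It fails at once if a bystander is disturbed (moved more than 20 mm) (distance of any of angle_iron, wire_brush, flange, parallel from where it was at the start of the episode above 0.02 m).
It also fails if it takes over 58 s, if anything falls off the work surface, if the arm or the gripper's body presses on something with over 40 N, if the wrist force passes 120 N, or if a joint passes its speed limit or range.

ROBOT

A 6-joint arm with a two-finger parallel gripper is mounted at the origin on the work surface. World frame = base frame: x ahead of the robot, y to its left, z up, the work surface at z = 0. Lengths are in mm, angles in rad, forces in N, time in s.
With the tool pointing down it reaches from about 225 to 725 mm from the base axis. Payload 3.1 kg.
Tool frame: the origin (TCP) lies midway between the tips of the shut fingers; the grasp point (between the pads) lies env.pinch_z behind it (env.pinch_z is the distance from the TCP to the grasp point, in mm); z points along the fingers, y is the line along which they close (so a half turn about z gives the same grasp; the last joint's range is limited). The gripper opens to 85 mm and grips with 20 to 120 N. Pads are 22 mm wide; open, the fingers measure 114 mm over their backs; the gripper's body (76 mm by 85 mm) begins 54 mm behind the grasp point. The pads swing forward as they close: fully open they stand 13 mm farther back than shut.
Start: joints at [-1.436, 0.048, 0.099, 1.622, 0, 1.443], TCP at [136.372, -506.971, 231.312] pointing down, gripper open.
Joint ranges: [-2.91, 2.91], [-0.99, 1.94], [-1.21, 1.42], [-2.12, 2.29], [-1.49, 1.47], [-3.14, 3.14]. Speed limits (rad/s): [2.79, 2.79, 3.14, 3.14, 3.14, 3.14].

INTERFACE

Orientations are given as a unit quaternion [x, y, z, w].
In Python, from bench import readout, get_image, close_job, env gives the robot as it stands.
- The arm moves only by the tool drive_tool, never from a script. Its argument "deltas" is text: rows parted by semicolons, each of 6 numbers parted by spaces: the shift along the tool's x, y, z in cm, then the turn, a rotation vector about the tool's x, y, z in rad. In form: tx ty tz wx wy wz; .... A call has 1 to 8 rows; each row shifts and turns the commanded pose from where the row before left it, along the tool's axes as they then stand; what a row does not reach is not made up. A row lasts 1/10 s, in which the tool goes at most 50 mm and 8.59 degrees, less where a joint would pass 70% of its speed; a pose out of reach is approached as far as the arm can. A call with a gripper value outside its range is refused whole. "grip" is the opening, from 0 (shut) to 1 (fully open), set as the call begins (left out, the last holds). The fingers move at their own pace and stop on an object; "force" is the grip in N (left out, the last holds). Time passes only in rows, so rows that do not move let the fingers close. It gives the time, the measured TCP pose, the force, the opening and the grip force at its end, in the units of the state.
- readout.state(): the state, without advancing time (a new reading comes with each control period).
- get_image(name): name is "side" or "top"; returns a dict with "pixels" (480x640x3 uint8, blue, green, red), "depth" (480x640 float32, mm along the optical axis (not along the pixel's ray), 0 where there is no reading), "intrinsics" (3x3 intrinsics, pixels), "eye" and "orientation" of the camera in the world. Camera axes: x right, y down, z forward; pixel columns grow to the right and rows downward; lengths in mm; the calibration is good to about 2 mm. A picture is of the moment at which its call begins.
- close_job(): hands the job in; it is judged then, once.
The state is a dict: "time_s": time; "qpos": joint angles; "joint_velocities": joint speeds; "tau": joint torques, N m; "ee_pos": TCP position; "ee_rot": TCP orientation; "contact_force": force on the tool from outside, world axes, zero at the start; "wrist_torque": the same for the moment, N m; "opening": opening from 0.0 (shut) to 1.0 (fully open); "grasp_force": force on a finger pad.
Only numpy, scipy, OpenCV 4.12 (cv2) and the standard library are available. Lean on these libraries where they do the work, as an engineer would, in place of code of your own. Each camera call takes 0.05 s, during which the arm holds its last target. There are 200 camera calls.

## Working session

There is one attempt and no reset: what is moved stays moved. The work goes in short steps, Python scripts to look and compute and a tool call to move; the robot and the scene stay as the last step left them, time stands still between calls to the robot, and variables do not carry over. Pictures are saved under pics/ and viewed, at most 10 in all, crops included, and the job is handed in when it is done.

Besides the shell and the picture viewer there is one more tool, called after "Call:" by a JSON object that holds its "name" and its "arguments", one argument or row to a line. drive_tool: Moves the arm, as the interface text tells. Its arguments: {"type":"object","properties":{"deltas":{"type":"string"},"grip":{"type":"number"},"force":{"type":"number"}},"required":["deltas"]}

```bash
ls; mkdir -p pics; cat > h.py <<'E'
import numpy as np, cv2
from scipy.spatial.transform import Rotation as R
from bench import readout, get_image, close_job, env
def cloud(d):
    K=d["intrinsics"];z=d["depth"].astype(float);v,u=np.mgrid[:z.shape[0],:z.shape[1]]
    p=np.stack([(u-K[0][2])/K[0][0]*z,(v-K[1][2])/K[1][1]*z,z],-1)
    o=np.array(d["orientation"],float);M=R.from_quat(o) if o.size==4 else R.from_matrix(o.reshape(3,3))
    P=p@M.as_matrix().T+np.array(d["eye"]); P[z==0]=np.nan; return P
E
python3 - <<'E'
from h import *
print(readout.state(), env.pinch_z)
for n in("side","top"):
    d=get_image(n);cv2.imwrite(f"pics/{n}0.png",d["pixels"]);np.save(f"{n}0.npy",cloud(d));print(n,d["eye"],d["orientation"],d["intrinsics"])
E
```

```text
pics
{'time_s': 0.0, 'qpos': array([-1.43586488e+00,  4.87155532e-02,  9.75497986e-02,  1.62198860e+00,
        4.77732037e-05,  1.44299039e+00]), 'joint_velocities': array([-0.00038085,  0.00018001,  0.00103964, -0.00020531,  0.00105961,
       -0.00159062]), 'tau': array([-4.39534642e-05, -3.38779485e+01,  3.20016146e+01,  2.01923418e-02,
       -7.43180681e-05,  4.67763162e-08]), 'ee_pos': array([ 136.27083394, -506.36290037,  230.11138218]), 'ee_rot': array([ 9.91382850e-01,  1.30991047e-01,  1.96859134e-05, -1.17908895e-03]), 'contact_force': array([0.55754195, 0.01280863, 0.44812862]), 'wrist_torque': array([-0.02431569,  0.02407566, -0.00769056]), 'grasp_force': 0.0, 'opening': 0.9976034196392465} 18.700000000000003
side [197.59305153 743.44240124 711.5123312 ] [-0.13625032  0.88277495 -0.4422803   0.0808231 ] [[498.62234275   0.         320.13645193]
 [  0.         498.62234275 238.6947245 ]
 [  0.           0.           1.        ]]
top [ 368.61087791  -60.66827305 1231.59103334] [-0.70287333  0.70938701 -0.03756063  0.0364465 ] [[563.60946081   0.         324.23303588]
 [  0.         563.60946081 238.23124987]
 [  0.           0.           1.        ]]
```

View pics/top0.png

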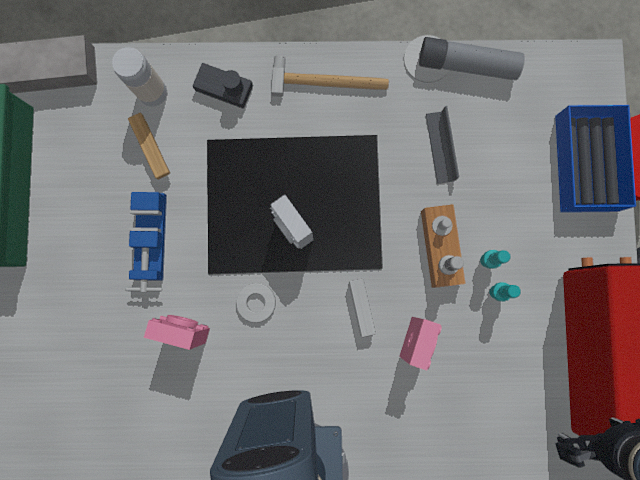

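View pics/side0.png

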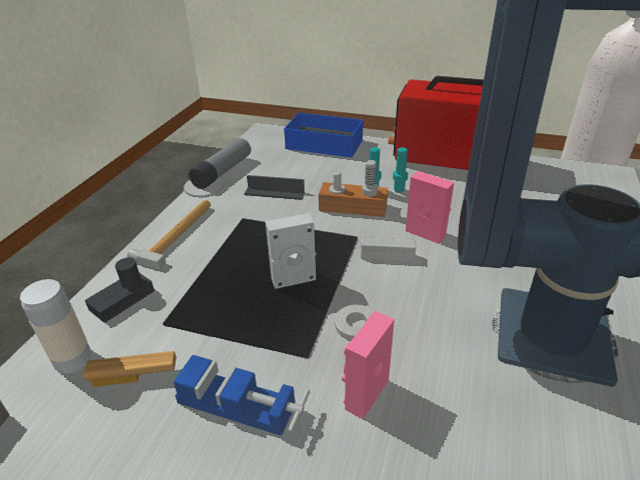

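Candidates. Gauge: the grey plugs at top (452,264), which is the taller, and (442,225), and the turquoise ones at (495,258) and (506,292), which are excluded. Casting: the grey one on the mat at top (290,222) / side (292,252), and the pink ones at (177,331) and (420,343), which are excluded. I choose the grey casting on the mat and the taller grey plug. Next I measure and check both in one close crop.

```bash
python3 - <<'E'
from h import *
T=np.load("top0.npy");S=np.load("side0.npy")
a=cv2.imread("pics/side0.png");b=cv2.imread("pics/top0.png")
c1=cv2.resize(a[200:300,240:340],(400,400),interpolation=cv2.INTER_CUBIC);c2=cv2.resize(b[190:290,410:510],(400,400),interpolation=cv2.INTER_CUBIC)
cv2.imwrite("pics/crop.png",np.hstack([c1,c2]))
def rep(name,A,box,lo,hi):
    x0,x1,y0,y1=box;m=np.zeros(A.shape[:2],bool);m[y0:y1,x0:x1]=1
    m&=(A[...,2]>lo)&(A[...,2]<hi);p=A[m];
    if len(p)<3: print(name,len(p));return p
    print(name,len(p),"mean",p.mean(0).round(1),"med z",np.median(p[:,2]).round(1),"rect",cv2.minAreaRect(p[:,:2].astype(np.float32)));return p
rep("cast top",T,(250,340,180,260),148,170)
rep("cast all",T,(250,340,180,260),30,170)
rep("gauge top",T,(430,475,245,280),120,145)
rep("gauge side",S,(350,390,150,205),100,145)
rep("gauge handle side",S,(350,390,150,205),78,130)
rep("plain top",T,(425,460,205,245),75,120)
rep("rack",T,(415,470,200,290),44,56)
rep("mat",T,(200,390,130,280),2,11)
rep("parallel",T,(345,378,270,350),30,50)
rep("flange",T,(230,280,275,325),10,24)
# casting face from side view: plane fit
m=np.zeros(S.shape[:2],bool);m[205:295,260:320]=1;m&=(S[...,2]>25)&(S[...,2]<152)
p=S[m];
u=p[:,:2]-p[:,:2].mean(0);w,V=np.linalg.eigh(u.T@u);n=V[:,0];n=n*np.sign(n[1]);print("normal",n,np.degrees(np.arctan2(n[1],n[0])))
d=p[:,:2]@n;print(np.histogram(d,bins=20))
# relief map: protrusion along n
for z0 in range(15,160,12):
    q=p[abs(p[:,2]-z0)<4];t=q[:,:2]@np.array([-n[1],n[0]]);dd=q[:,:2]@n
    print(z0,[ (int(tt),round(float(np.median(dd[abs(t-tt)<4])),0)) for tt in np.arange(t.min()+3,t.max(),9)] if len(q) else "")
E
```

```text
cast top 848 mean [520.4   0.9 155.7] med z 155.9 rect ((520.0748901367188, 2.2727279663085938), (90.12566375732422, 38.04447555541992), 35.25475311279297)
cast all 1180 mean [514.5   1.9 140.5] med z 154.8 rect ((517.5693359375, 5.4462127685546875), (90.56680297851562, 46.1053352355957), 35.23774719238281)
gauge top 158 mean [ 433.4 -319.8  134.2] med z 134.7 rect ((434.0649108886719, -320.6878356933594), (25.1920166015625, 25.584083557128906), 85.57003021240234)
gauge side 267 mean [ 433.3 -347.2  119.7] med z 119.1 rect ((435.6744384765625, -362.5207824707031), (25.156949996948242, 113.39553833007812), 7.416182994842529)
gauge handle side 320 mean [ 433.1 -350.3  105.8] med z 107.0 rect ((436.1127624511719, -363.49853515625), (26.174346923828125, 115.42877960205078), 7.145190715789795)
plain top 99 mean [ 516.2 -309.9   94.9] med z 97.3 rect ((517.4214477539062, -311.3633117675781), (19.042755126953125, 19.377685546875), 81.16519165039062)
rack 1873 mean [ 478.7 -314.1   49.9] med z 49.9 rect ((475.6383972167969, -316.6063232421875), (169.89312744140625, 63.73411560058594), 6.7630
[... 2194 characters left out ...]
5.0), (-456, -251.0), (-447, -249.0), (-438, -248.0), (-429, -249.0), (-420, -256.0), (-411, -258.0), (-402, -258.0)]
123 [(-483, -257.0), (-474, -255.0), (-465, -255.0), (-456, -255.0), (-447, -256.0), (-438, -256.0), (-429, -257.0), (-420, -258.0), (-411, -258.0), (-402, -259.0)]
135 [(-483, -256.0), (-474, -250.0), (-465, -255.0), (-456, -256.0), (-447, -256.0), (-438, -256.0), (-429, -257.0), (-420, -258.0), (-411, -256.0), (-402, -255.0)]
147 [(-483, -256.0), (-474, -250.0), (-465, -253.0), (-456, -255.0), (-447, -256.0), (-438, -256.0), (-429, -257.0), (-420, -257.0), (-411, -255.0), (-402, -254.0)]
159
  return _methods._mean(a, axis=axis, dtype=dtype,
  ret = ret.dtype.type(ret / rcount)
```

View pics/crop.png

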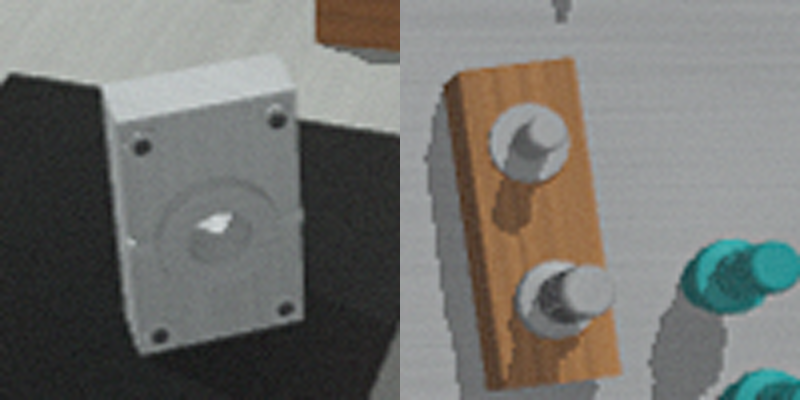

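The crop shows the boss (centre near (215,235)) and the corner pads facing the side camera, i.e. at about 125° in the world. The tall stepped plug is at the lower hole of the block. The push therefore goes along -54.75°. I move over first with the gripper shut, then turn.

Call:
{"name": "drive_tool", "arguments": {
  "deltas": "3.0 -2.8 0 0 0 0;3.0 -2.8 0 0 0 0;3.0 -2.8 0 0 0 0;3.0 -2.8 0 0 0 0;3.0 -2.8 0 0 0 0;3.0 -2.8 0 0 0 0;3.0 -2.8 0 0 0 0;3.0 -2.8 0 0 0 0",
  "grip": 0
}}

```text
time_s: 0.9
ee_pos: [310.3, -226.7, 230.9]
ee_rot: [0.991, 0.131, -0.0, -0.0]
contact_force: [0.2, -0.1, 0.3]
opening: 0.001
grasp_force: 0.0
```

Call:
{"name": "drive_tool", "arguments": {
  "deltas": "3.0 -2.8 0 0 0 0;3.0 -2.8 0 0 0 0;3.0 -2.8 0 0 0 0;3.0 -2.8 0 0 0 0;3.0 -2.8 0 0 0 0;3.0 -2.8 0 0 0 0;3.0 -2.8 0 0 0 0;3.0 -2.8 0 0 0 0"
}}

```text
time_s: 1.7
ee_pos: [483.9, 52.1, 230.8]
ee_rot: [0.991, 0.131, -0.0, 0.0]
contact_force: [-0.4, -0.4, 0.7]
opening: -0.002
grasp_force: 0.0
```

Call:
{"name": "drive_tool", "arguments": {
  "deltas": "0 0 0 0 0 -0.14;0 0 0 0 0 -0.14;0 0 0 0 0 -0.14;0 0 0 0 0 -0.14;0 0 0 0 0 -0.14;0 0 0 0 0 -0.14;0 0 0 0 0 -0.14"
}}

```text
time_s: 2.4
ee_pos: [483.2, 50.4, 230.6]
ee_rot: [0.811, 0.585, -0.001, -0.0]
contact_force: [-0.6, -0.9, 0.9]
opening: 0.0
grasp_force: 0.0
```

Call:
{"name": "drive_tool", "arguments": {
  "deltas": "0 0 0 0 0 -0.14;0 0 0 0 0 -0.14;0 0 0 0 0 -0.14;0 0 0 0 0 -0.14;0 0 0 0 0 -0.14;0 0 0 0 0 -0.14;0 0 0 0 0 -0.1;0 0 0 0 0 0"
}}

```text
time_s: 3.2
ee_pos: [483.2, 50.3, 230.7]
ee_rot: [0.461, 0.887, -0.0, -0.001]
contact_force: [0.8, -0.4, -0.4]
opening: 0.0
grasp_force: 0.0
```

```bash
cat >> h.py <<'E'
def go(x,y,z,yaw):
    "tool-frame shift (cm) from the present pose to TCP (x,y,z), and turn about tool z (deg target yaw of tool x), tilt"
    s=readout.state();M=R.from_quat(s["ee_rot"]).as_matrix()
    d=M.T@(np.array([x,y,z])-s["ee_pos"])/10
    t=np.radians(yaw);G=np.array([[np.cos(t),np.sin(t),0],[np.sin(t),-np.cos(t),0],[0,0,-1]])
    print("t",round(s["time_s"],2),"pos",s["ee_pos"].round(1),"yaw",np.degrees(np.arctan2(M[1,0],M[0,0])).round(2),"shift cm",d.round(2),"turn",R.from_matrix(M.T@G).as_rotvec().round(3),"F",s["contact_force"].round(1),"open",round(s["opening"],3),"q",s["qpos"].round(2))
E
python3 -c "
from h import *
go(484.9,52.2,136,125.25)"
```

```text
t 3.2 pos [483.2  50.3 230.7] yaw 125.05 shift cm [0.04 0.26 9.47] turn [-0.001 -0.001 -0.003] F [ 0.8 -0.4 -0.4] open 0.0 q [-0.03 -0.05 -0.    1.62 -0.    0.92]
```

Call:
{"name": "drive_tool", "arguments": {
  "deltas": "0 0.25 2.4 0 0 0;0 0 2.4 0 0 0;0 0 2.4 0 0 0;0 0 2.2 0 0 0;-0.8 0 0 0 0 0;-0.8 0 0 0 0 0;-0.8 0 0 0 0 0;-0.4 0 0 0 0 0"
}}

```text
time_s: 4.0
ee_pos: [503.5, 27.8, 139.1]
ee_rot: [0.462, 0.887, 0.001, 0.002]
contact_force: [0.8, 0.2, -0.3]
opening: -0.0
grasp_force: 0.0
```

Call:
{"name": "drive_tool", "arguments": {
  "deltas": "-0.4 0 0 0 0 0;-0.4 0 0 0 0 0;-0.4 0 0 0 0 0;-0.4 0 0 0 0 0;-0.4 0 0 0 0 0;-0.4 0 0 0 0 0"
}}

```text
time_s: 4.6
ee_pos: [515.6, 8.9, 137.3]
ee_rot: [0.461, 0.887, -0.0, 0.0]
contact_force: [0.2, 1.0, 0.4]
opening: 0.001
grasp_force: 0.3
```

Call:
{"name": "drive_tool", "arguments": {
  "deltas": "-0.4 0 0 0 0 0;-0.4 0 0 0 0 0;-0.4 0 0 0 0 0;-0.4 0 0 0 0 0;-0.3 0 0 0 0 0;-0.3 0 0 0 0 0"
}}

```text
time_s: 5.2
ee_pos: [528.2, -9.1, 137.3]
ee_rot: [0.461, 0.887, -0.0, -0.0]
contact_force: [-0.9, 0.8, -0.4]
opening: -0.003
grasp_force: 0.0
```

```bash
python3 - <<'E'
from h import *
go(560,-60,136,125.25)
d=get_image("side");a=d["pixels"];cv2.imwrite("pics/s1.png",cv2.resize(a[180:330,220:420],(800,600)))
E
```

```text
t 5.2 pos [528.2  -9.1 137.3] yaw 125.06 shift cm [-5.99 -0.32  0.13] turn [-0.     0.    -0.003] F [-0.9  0.8 -0.4] open -0.003 q [-0.14  0.06 -0.08  1.44 -0.    0.81]
```

View pics/s1.png

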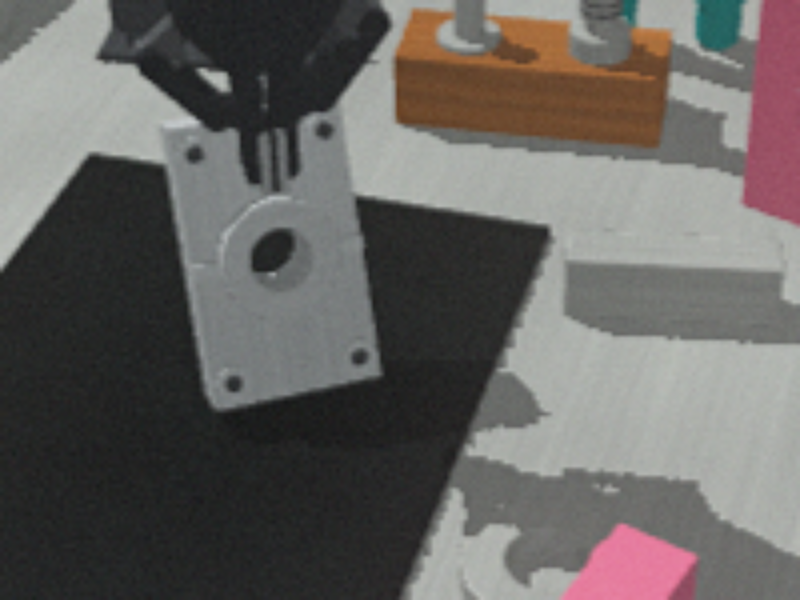

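The housing is tilting on its heel: its lower edge is near (300,395), and the fingers press at (270,170), above the boss. I keep pushing.

Call:
{"name": "drive_tool", "arguments": {
  "deltas": "-0.3 0 0 0 0 0;-0.3 0 0 0 0 0;-0.3 0 0 0 0 0;-0.3 0 0 0 0 0;-0.3 0 0 0 0 0;-0.3 0 0 0 0 0;0 0 0 0 0 0"
}}

```text
time_s: 5.95
ee_pos: [538.6, -23.9, 137.3]
ee_rot: [0.461, 0.887, -0.0, 0.0]
contact_force: [-0.7, 0.6, -0.2]
opening: -0.002
grasp_force: 0.0
```

```bash
python3 - <<'E'
from h import *
d=get_image("side");P=cloud(d);m=np.zeros(P.shape[:2],bool);m[200:300,230:330]=1
print(np.histogram(P[m][:,2],bins=[0,4,10,20,30,37,43,50,56,70,90,110,130,150]));go(560,-60,136,125.25)
E
```

```text
(array([1563, 5340,  287,  222,  163,  976,  331,  305,    2,    0,    0,
          0,   37]), array([  0,   4,  10,  20,  30,  37,  43,  50,  56,  70,  90, 110, 130,
       150]))
t 6.0 pos [538.5 -23.7 137.3] yaw 125.05 shift cm [-4.21 -0.33  0.13] turn [-0.    -0.    -0.003] F [-0.3 -0.6  1.3] open 0.003 q [-0.17  0.08 -0.05  1.44  0.    0.79]
```

The housing has fallen flat, with readings at about 40 mm for the plate and 52 mm for the boss. I move over the gauge and open the gripper.

Call:
{"name": "drive_tool", "arguments": {
  "deltas": "0 0 -4 0 0 0;0 0 -4 0 0 0;-2.6 -3.65 0 0 0 0;-2.6 -3.65 0 0 0 0;-2.6 -3.65 0 0 0 0;-2.6 -3.65 0 0 0 0;-2.6 -3.65 0 0 0 0;-2.6 -3.65 0 0 0 0"
}}

```text
time_s: 6.8
ee_pos: [448.0, -278.4, 217.5]
ee_rot: [0.461, 0.887, 0.0, 0.0]
contact_force: [1.0, 0.1, 0.6]
opening: -0.004
grasp_force: 0.0
```

Call:
{"name": "drive_tool", "arguments": {
  "deltas": "-2.7 -3.7 0 0 0 -0.135;0 0 0 0 0 -0.135;0 0 0 0 0 -0.135;0 0 0 0 0 -0.135;0 0 0 0 0 -0.135;0 0 0 0 0 -0.135;0 0 0 0 0 -0.135;0 0 0 0 0 -0.135",
  "grip": 0.7
}}

```text
time_s: 7.6
ee_pos: [434.0, -320.2, 217.3]
ee_rot: [-0.063, 0.998, 0.0, 0.0]
contact_force: [-0.3, 0.8, 0.4]
opening: 0.7
grasp_force: 0.0
```

```bash
python3 - <<'E'
from h import *
go(434,-320.7,86,186.76)
d=get_image("top");T=cloud(d);cv2.imwrite("pics/t1.png",d["pixels"]);np.save("t1.npy",T)
m=np.zeros(T.shape[:2],bool);m[140:275,210:390]=1
b=T[m&(T[...,2]>47)&(T[...,2]<58)];pl=T[m&(T[...,2]>34)&(T[...,2]<47)]
print("boss",len(b),cv2.minEnclosingCircle(b[:,:2].astype(np.float32)),np.median(b,0),cv2.minAreaRect(np.vstack([b,pl])[:,:2].astype(np.float32)))
A=np.c_[b[:,:2],np.ones(len(b))];print("plane",np.linalg.lstsq(A,b[:,2],rcond=None)[0])
# algebraic centre from the boss outline: max extents in several directions
M=np.zeros(T.shape[:2],np.uint8);M[m&(T[...,2]>47)&(T[...,2]<58)]=255
cs,h=cv2.findContours(M,cv2.RETR_CCOMP,cv2.CHAIN_APPROX_NONE)
K=d["intrinsics"];Q=R.from_quat(d["orientation"]).as_matrix()
def ray(u,v,z):
    r=Q@np.array([(u-K[0][2])/K[0][0],(v-K[1][2])/K[1][1],1]);e=np.array(d["eye"]);return (e+r*(z-e[2])/r[2])[:2]
for c,hh in zip(cs,h[0]):
    if len(c)>20:
        (u,v),ax,an=cv2.fitEllipse(c);print("ellipse",(u,v),ax,"hole" if hh[3]>=0 else "outer",ray(u,v,52))
c=cv2.resize(d["pixels"][200:300,250:350],(400,400),interpolation=cv2.INTER_CUBIC);c2=cv2.resize(d["pixels"][200:300,400:500],(400,400),interpolation=cv2.INTER_CUBIC);cv2.imwrite("pics/t1c.png",np.hstack([c,c2]))
E
```

```text
t 7.6 pos [ 434.  -320.2  217.3] yaw -172.73 shift cm [ 1.000e-02 -5.000e-02  1.313e+01] turn [0.    0.    0.009] F [-0.3  0.8  0.4] open 0.7 q [-0.76  0.08  0.11  1.6   0.   -0.89]
boss 530 ((581.8862915039062, -78.72728729248047), 72.30962371826172) [578.11241343 -80.35972157  51.63615858] ((578.7252807617188, -80.32377624511719), (90.95719146728516, 150.05860900878906), 35.2030029296875)
plane [-1.92507738e-03 -3.94600814e-03  5.24849429e+01]
ellipse (331.8864440917969, 198.09799194335938) (28.51289939880371, 29.34322738647461) outer [577.98198591 -80.12770289]
ellipse (332.00537109375, 198.08030700683594) (15.74621868133545, 16.00749397277832) hole [578.01768141 -80.3802709 ]
```

View pics/t1c.png

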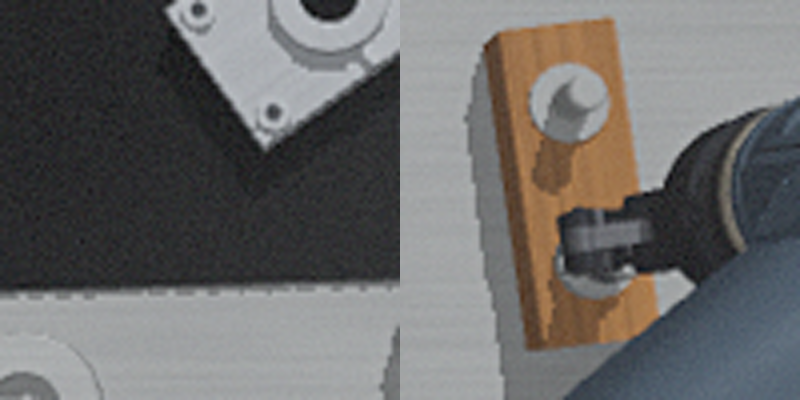

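The boss at (331,10) in the crop faces up and the housing is flat. The bore is at world (578.0,-80.3). The open fingers are over the gauge at (600,240). I lower, then refine the gauge axis.

Call:
{"name": "drive_tool", "arguments": {
  "deltas": "0 -0.05 2.5 0 0 0.009;0 0 2.5 0 0 0;0 0 2.5 0 0 0;0 0 2 0 0 0;0 0 2 0 0 0;0 0 1.6 0 0 0;0 0 0 0 0 0"
}}

```text
time_s: 8.35
ee_pos: [432.3, -319.1, 83.2]
ee_rot: [-0.055, 0.998, 0.002, -0.002]
contact_force: [-0.4, -0.6, -0.1]
opening: 0.7
grasp_force: 0.0
```

```bash
python3 - <<'E'
from h import *
go(434,-320.7,86,186.76)
T=np.load("top0.npy");d=get_image("top")
K=d["intrinsics"];Q=R.from_quat(d["orientation"]).as_matrix();e=np.array(d["eye"])
def ray(u,v,z):
    r=Q@np.array([(u-K[0][2])/K[0][0],(v-K[1][2])/K[1][1],1]);return (e+r*(z-e[2])/r[2])[:2]
for box,lo,hi,z in(((435,475,245,280),130,142,136),((425,475,245,285),60,71,66),((415,470,200,290),44,54,50)):
    m=np.zeros(T.shape[:2],np.uint8);x0,x1,y0,y1=box;m[y0:y1,x0:x1]=1
    m=m*((T[...,2]>lo)&(T[...,2]<hi)).astype(np.uint8)
    c=max(cv2.findContours(m,cv2.RETR_EXTERNAL,cv2.CHAIN_APPROX_NONE)[0],key=len)
    if z==50: r=cv2.minAreaRect(np.array([ray(*p[0],50) for p in c],np.float32));print(r)
    else: (u,v),ax,a=cv2.fitEllipse(c);print(z,(u,v),ax,ray(u,v,z))
E
```

```text
t 8.35 pos [ 432.3 -319.1   83.2] yaw -173.67 shift cm [-0.15 -0.18 -0.28] turn [ 0.005 -0.004 -0.008] F [-0.4 -0.6 -0.1] open 0.7 q [-0.76  0.11 -0.13  1.34  0.   -0.87]
136 (456.8713073730469, 262.7012634277344) (12.499366760253906, 12.707175254821777) [ 433.49146811 -320.61985878]
66 (449.61480712890625, 264.59356689453125) (17.066970825195312, 18.516159057617188) [ 433.85595574 -322.07318642]
((475.4920654296875, -315.6834716796875), (169.94595336914062, 63.735145568847656), 6.555079936981201)
```

Call:
{"name": "drive_tool", "arguments": {
  "deltas": "0 0 0 0 0 0;0 0 0 0 0 0;0 0 0 0 0 0;0 0 0 0 0 0;0 0 0 0 0 0;0 0 0 0 0 0;0 0 0 0 0 0",
  "grip": 0,
  "force": 60
}}

```text
time_s: 9.1
ee_pos: [435.0, -321.4, 88.1]
ee_rot: [-0.056, 0.998, -0.001, 0.001]
contact_force: [-0.6, 1.6, 6.1]
opening: 0.289
grasp_force: 59.4
```

```bash
python3 -c "
from h import *
go(434,-320.7,86,186.76);go(578.4,-80.4,160,186.76)"
```

```text
t 9.1 pos [ 435.  -321.4   88.1] yaw -173.57 shift cm [0.09 0.08 0.21] turn [-0.002  0.002 -0.006] F [-0.6  1.6  6.1] open 0.289 q [-0.76  0.1  -0.13  1.34  0.   -0.87]
t 9.1 pos [ 435.  -321.4   88.1] yaw -173.57 shift cm [-16.97  22.33  -7.2 ] turn [-0.002  0.002 -0.006] F [-0.6  1.6  6.1] open 0.289 q [-0.76  0.1  -0.13  1.34  0.   -0.87]
```

Call:
{"name": "drive_tool", "arguments": {
  "deltas": "0 0 -0.5 0 0 0;0 0 -1 0 0 0;0 0 -1 0 0 0;0 0 -1.2 0 0 0;0 0 -1.3 0 0 0;0 0 -1.2 0 0 0;0 0 -0.8 0 0 0;0 0 0 0 0 0"
}}

```text
time_s: 9.9
ee_pos: [434.9, -321.7, 158.5]
ee_rot: [-0.056, 0.998, -0.001, 0.001]
contact_force: [-0.4, 0.5, -2.1]
opening: 0.289
grasp_force: 59.4
```

```bash
python3 - <<'E'
from h import *
go(434,-320.7,158,186.76);go(578.4,-80.4,158,186.76)
d=get_image("side");P=cloud(d);cv2.imwrite("pics/s2.png",cv2.resize(d["pixels"][80:240,300:460],(600,600)))
s=readout.state();m=(np.hypot(P[...,0]-434,P[...,1]+315)<35)&(P[...,2]>70)&(P[...,2]<150)
p=P[m]
for z in range(72,150,5):
    q=p[abs(p[:,2]-z)<3]
    if len(q)>4: print(z,len(q),q[:,0].min().round(1),q[:,0].max().round(1),q[:,1].max().round(1),q[:,:2].mean(0).round(1))
E
```

```text
t 9.9 pos [ 434.9 -321.7  158.5] yaw -173.57 shift cm [0.08 0.11 0.05] turn [-0.003  0.002 -0.006] F [-0.4  0.5 -2.1] open 0.289 q [-0.76  0.08 -0.01  1.48 -0.   -0.87]
t 9.9 pos [ 434.9 -321.7  158.5] yaw -173.57 shift cm [-16.96  22.37   0.03] turn [-0.003  0.002 -0.006] F [-0.4  0.5 -2.1] open 0.289 q [-0.76  0.08 -0.01  1.48 -0.   -0.87]
87 16 416.8 442.3 -308.0 [ 429.2 -312.5]
92 25 416.5 442.6 -306.8 [ 427.3 -313.1]
97 24 416.5 443.5 -307.2 [ 427.7 -314.2]
102 23 416.8 442.4 -305.7 [ 429.  -311.4]
107 28 416.5 443.2 -307.5 [ 427.6 -311.6]
112 25 416.6 443.9 -306.8 [ 429.7 -312.2]
117 24 412.6 443.9 -305.9 [ 427.7 -311.1]
122 18 412.6 448.5 -302.2 [ 428.2 -308.7]
127 32 410.8 449.1 -301.8 [ 427.5 -308.6]
132 41 411.1 449.5 -297.5 [ 428.4 -308.1]
137 78 410.8 450.6 -301.1 [ 428.8 -315. ]
142 30 412.3 445.7 -300.6 [ 429.8 -314.5]
147 20 418.5 443.7 -308.0 [ 429.8 -314.7]
```

View pics/s2.png

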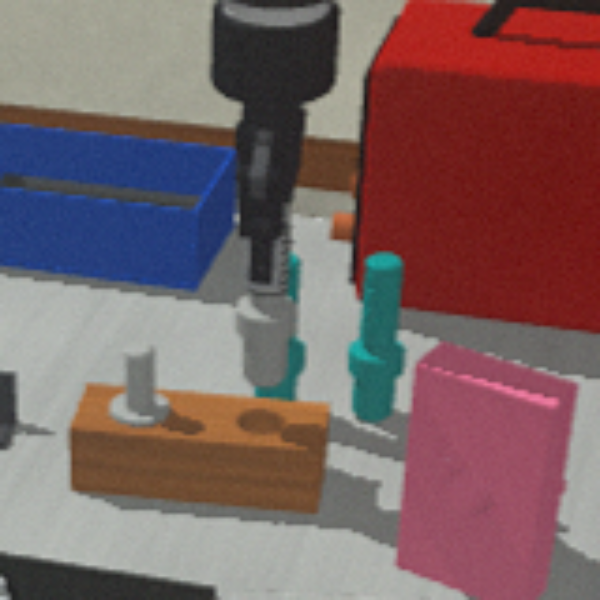

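The gauge hangs straight in the fingers, with its nose at about (262,375), clear of the hole at (262,420), and the other plug is untouched. I carry it over the bore.

Call:
{"name": "drive_tool", "arguments": {
  "deltas": "-1.0 1.3 0 0 0 0;-2.4 3.1 0 0 0 0;-2.8 3.7 0 0 0 0;-3.2 4.2 0 0 0 0;-3.2 4.2 0 0 0 0;-2.4 3.2 0 0 0 0;-1.6 2.0 0 0 0 0;-0.44 0.56 0 0 0 0"
}}

```text
time_s: 10.75
ee_pos: [576.1, -82.4, 155.1]
ee_rot: [-0.058, 0.998, 0.001, -0.001]
contact_force: [-0.7, -0.7, -2.9]
opening: 0.291
grasp_force: 59.5
```

Call:
{"name": "drive_tool", "arguments": {
  "deltas": "0 0 0 0 0 0;0 0 0 0 0 0;0 0 0 0 0 0"
}}

```text
time_s: 11.05
ee_pos: [574.9, -86.7, 156.1]
ee_rot: [-0.055, 0.998, -0.0, -0.0]
contact_force: [-0.6, -0.6, -2.7]
opening: 0.285
grasp_force: 59.4
```

```bash
python3 - <<'E'
from h import *
go(578.4,-80.4,158,186.43)
S0=np.load("side0.npy");m=np.zeros(S0.shape[:2],bool);m[150:205,350:395]=1
for z in range(85,136,10):
    q=S0[m&(abs(S0[...,2]-z)<4)&(S0[...,1]>-340)];print("pre",z,q[:,0].min().round(1),q[:,0].max().round(1),q[:,1].max().round(1))
d=get_image("side");P=cloud(d);np.save("s3.npy",P);cv2.imwrite("pics/s3f.png",d["pixels"])
for z in range(84,130,6):
    q=P[(np.hypot(P[...,0]-578,P[...,1]+75)<40)&(abs(P[...,2]-z)<3)]
    if len(q)>4: print(z,len(q),q[:,0].min().round(1),q[:,0].max().round(1),q[:,1].max().round(1))
b=P[(np.hypot(P[...,0]-578,P[...,1]+78)<50)&(P[...,2]>47)&(P[...,2]<58)]
print("boss side",len(b),np.percentile(b[:,0],[0,1,99,100]),np.percentile(b[:,1],[0,1,99,100]),np.median(b[:,2]))
cv2.imwrite("pics/s3.png",cv2.resize(d["pixels"][150:270,210:330],(600,600)))
E
```

```text
t 11.05 pos [574.9 -86.7 156.1] yaw -173.68 shift cm [-0.42  0.59 -0.19] turn [-0.    -0.001 -0.002] F [-0.6 -0.6 -2.7] open 0.285 q [-0.26  0.19  0.11  1.49 -0.   -0.38]
pre 85 418.2 443.5 -307.1
pre 95 418.3 439.9 -307.2
pre 105 417.8 441.1 -308.6
pre 115 417.9 441.9 -306.7
pre 125 417.5 442.0 -306.5
pre 135 418.3 442.9 -309.1
84 9 557.5 574.3 -72.5
90 29 555.6 582.3 -71.9
96 30 555.9 581.2 -70.7
102 31 555.9 585.4 -70.5
108 36 556.1 584.0 -71.1
114 20 556.0 579.1 -72.4
120 27 550.3 589.3 -66.5
126 45 551.1 588.5 -66.6
boss side 367 [536.7851189  542.14901998 606.77797886 612.20114311] [-112.18301458 -111.47868145  -49.78995708  -47.28375931] 52.50713922057821
```

View pics/s3.png

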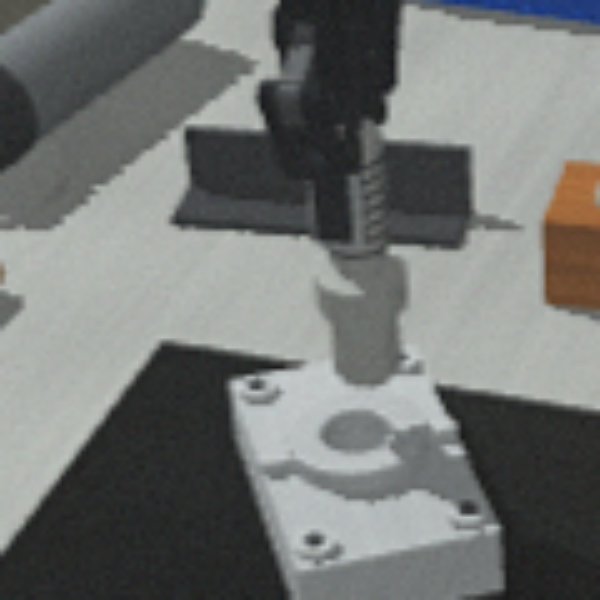

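The nose at (365,380) stands behind and above the bore at (357,430). The shift fell short because the row limit clipped it; both cameras agree the rest is about (4.4, 5.3) mm. I correct it and lower to just above the boss.

Call:
{"name": "drive_tool", "arguments": {
  "deltas": "-0.25 0.24 0 0 0 0;-0.25 0.24 0 0 0 0;0 0 0.8 0 0 0;0 0 0.8 0 0 0;0 0 0.6 0 0 0;0 0 0 0 0 0;0 0 0 0 0 0;0 0 0 0 0 0"
}}

```text
time_s: 11.9
ee_pos: [580.2, -80.1, 134.6]
ee_rot: [-0.056, 0.998, -0.0, 0.0]
contact_force: [-0.8, -0.7, -2.6]
opening: 0.285
grasp_force: 59.4
```

```bash
python3 - <<'E'
from h import *
go(579.3,-81.4,134,186.43);get_image("top");go(579.3,-81.4,134,186.43)
d=get_image("side");P=cloud(d)
for z in range(62,98,5):
    q=P[(np.hypot(P[...,0]-578,P[...,1]+75)<40)&(abs(P[...,2]-z)<3)]
    if len(q)>4: print(z,len(q),q[:,0].min().round(1),q[:,0].max().round(1),q[:,1].max().round(1))
go(579.3,-81.4,134,186.43)
E
```

```text
t 11.9 pos [580.2 -80.1 134.6] yaw -173.57 shift cm [ 0.1  -0.12  0.06] turn [-0.  0.  0.] F [-0.8 -0.7 -2.6] open 0.285 q [-0.25  0.2   0.08  1.44 -0.   -0.36]
t 11.95 pos [580.3 -80.1 134.7] yaw -173.57 shift cm [ 0.11 -0.11  0.07] turn [-0.     0.001 -0.   ] F [-0.2  0.1 -2.4] open 0.284 q [-0.25  0.2   0.08  1.44  0.   -0.36]
62 11 562.0 590.2 -67.1
67 25 561.9 589.5 -66.4
72 26 561.4 588.7 -66.3
77 32 561.7 587.4 -63.4
82 32 561.2 586.5 -65.7
87 26 561.6 586.8 -65.0
92 20 561.1 585.7 -65.0
97 19 556.5 590.9 -61.9
t 12.0 pos [580.4 -80.2 134.8] yaw -173.57 shift cm [ 0.12 -0.11  0.08] turn [-0.     0.001 -0.   ] F [ 0.1 -0.3 -3.1] open 0.29 q [-0.25  0.2   0.08  1.44 -0.   -0.36]
```

Call:
{"name": "drive_tool", "arguments": {
  "deltas": "0.05 -0.05 0.3 0 0 0;0 0 0.3 0 0 0;0 0 0.2 0 0 0;0 0 0.2 0 0 0;0 0 0.2 0 0 0;0 0 0 0 0 0"
}}

```text
time_s: 12.6
ee_pos: [579.3, -80.6, 121.8]
ee_rot: [-0.056, 0.998, 0.0, -0.0]
contact_force: [-0.4, -0.2, -2.6]
opening: 0.288
grasp_force: 59.4
```

```bash
python3 -c "
from h import *
s=readout.state();print(s['wrist_torque'])
go(579.8,-80.8,90,186.43)"
```

```text
[ 0.01185167 -0.02478917  0.00599441]
t 12.6 pos [579.3 -80.6 121.8] yaw -173.57 shift cm [-0.05 -0.03  3.18] turn [ 0.    -0.001 -0.   ] F [-0.4 -0.2 -2.6] open 0.288 q [-0.25  0.21  0.06  1.42  0.   -0.37]
```

The nose is 6 mm below the mouth and there is no contact force, so I carry on.

Call:
{"name": "drive_tool", "arguments": {
  "deltas": "0 0 0.4 0 0 0;0 0 0.4 0 0 0;0 0 0.4 0 0 0;0 0 0.4 0 0 0;0 0 0.4 0 0 0;0 0 0.4 0 0 0;0 0 0.3 0 0 0;0 0 0 0 0 0"
}}

```text
time_s: 13.4
ee_pos: [579.1, -80.5, 94.5]
ee_rot: [-0.056, 0.998, 0.0, -0.001]
contact_force: [-0.2, -0.6, -2.3]
opening: 0.29
grasp_force: 59.4
```

Call:
{"name": "drive_tool", "arguments": {
  "deltas": "0 0 0.1 0 0 0;0 0 0.1 0 0 0;0 0 0.1 0 0 0;0 0 0 0 0 0"
}}

```text
time_s: 13.8
ee_pos: [579.6, -80.6, 92.3]
ee_rot: [-0.056, 0.998, 0.0, -0.0]
contact_force: [-0.8, -0.4, -2.4]
opening: 0.288
grasp_force: 59.4
```

Call:
{"name": "drive_tool", "arguments": {
  "deltas": "0 0 0.1 0 0 0;0 0 0.1 0 0 0;0 0 0 0 0 0"
}}

```text
time_s: 14.1
ee_pos: [579.6, -80.6, 90.3]
ee_rot: [-0.056, 0.998, -0.0, 0.0]
contact_force: [-0.1, -0.1, -3.0]
opening: 0.292
grasp_force: 59.6
```

Call:
{"name": "drive_tool", "arguments": {
  "deltas": "0 0 0.05 0 0 0;0 0 0 0 0 0"
}}

```text
time_s: 14.3
ee_pos: [579.6, -80.6, 90.2]
ee_rot: [-0.056, 0.998, -0.0, 0.0]
contact_force: [-0.9, 0.8, 0.2]
opening: 0.288
grasp_force: 59.6
```

Call:
{"name": "drive_tool", "arguments": {
  "deltas": "0 0 0.05 0 0 0;0 0 0 0 0 0"
}}

```text
time_s: 14.5
ee_pos: [579.7, -80.6, 90.1]
ee_rot: [-0.056, 0.998, -0.0, 0.0]
contact_force: [-2.2, 0.2, 3.4]
opening: 0.287
grasp_force: 59.8
```

Call:
{"name": "drive_tool", "arguments": {
  "deltas": "0 0 0.06 0 0 0;0 0 0 0 0 0"
}}

```text
time_s: 14.7
ee_pos: [579.7, -80.6, 90.1]
ee_rot: [-0.056, 0.998, -0.0, 0.0]
contact_force: [-2.6, 0.4, 4.5]
opening: 0.284
grasp_force: 60.1
```

Call:
{"name": "drive_tool", "arguments": {
  "deltas": "0 0 0.06 0 0 0;0 0 0 0 0 0;0 0 0 0 0 0;0 0 0 0 0 0"
}}

```text
time_s: 15.1
ee_pos: [579.7, -80.6, 90.1]
ee_rot: [-0.056, 0.998, -0.0, 0.001]
contact_force: [-4.1, 0.6, 7.5]
opening: 0.287
grasp_force: 60.3
```

```bash
python3 - <<'E'
from h import *
go(579.7,-80.6,160,186.43)
d=get_image("side");P=cloud(d);cv2.imwrite("pics/s4.png",cv2.resize(d["pixels"][150:270,210:330],(600,600)))
E
```

```text
t 15.1 pos [579.7 -80.6  90.1] yaw -173.57 shift cm [-0.   -0.   -6.99] turn [-0.     0.001  0.   ] F [-4.1  0.6  7.5] open 0.287 q [-0.25  0.22  0.    1.36 -0.   -0.37]
```

View pics/s4.png

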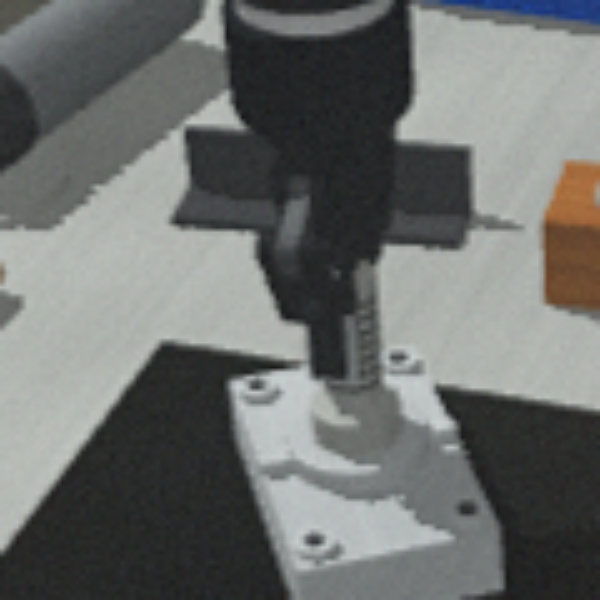

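The step sits flat on the boss at (355,425), refused at about 10 N. I draw it out and go back over the hole.

Call:
{"name": "drive_tool", "arguments": {
  "deltas": "0 0 -0.3 0 0 0;0 0 -0.8 0 0 0;0 0 -1 0 0 0;0 0 -1.2 0 0 0;0 0 -1.4 0 0 0;0 0 -1.4 0 0 0;0 0 -1 0 0 0;0 0 0 0 0 0"
}}

```text
time_s: 15.95
ee_pos: [581.2, -81.0, 162.2]
ee_rot: [-0.056, 0.998, -0.001, 0.002]
contact_force: [0.2, -0.3, -2.1]
opening: 0.291
grasp_force: 59.5
```

Call:
{"name": "drive_tool", "arguments": {
  "deltas": "1.2 -1.6 0 0 0 0;2.4 -3.1 0 0 0 0;2.6 -3.4 0 0 0 0;2.6 -3.4 0 0 0 0;2.6 -3.4 0 0 0 0;2.6 -3.4 0 0 0 0;2.0 -2.6 0 0 0 0;1.1 -1.4 0 0 0 0"
}}

```text
time_s: 16.75
ee_pos: [432.7, -323.6, 158.5]
ee_rot: [-0.055, 0.999, -0.0, -0.001]
contact_force: [1.2, 0.7, -2.5]
opening: 0.286
grasp_force: 59.4
```

Call:
{"name": "drive_tool", "arguments": {
  "deltas": "0 0 0 0 0 0;0 0 0 0 0 0;0 0 0 0 0 0;0 0 0 0 0 0"
}}

```text
time_s: 17.15
ee_pos: [435.2, -320.4, 159.0]
ee_rot: [-0.057, 0.998, 0.0, -0.0]
contact_force: [0.9, 0.1, -2.2]
opening: 0.285
grasp_force: 59.5
```

```bash
python3 - <<'E'
from h import *
go(434.9,-321.5,140,186.43);d=get_image("side");P=cloud(d)
for z in range(87,118,5):
    q=P[(np.hypot(P[...,0]-434,P[...,1]+315)<35)&(abs(P[...,2]-z)<3)]
    if len(q)>4: print(z,len(q),q[:,0].min().round(1),q[:,0].max().round(1),q[:,1].max().round(1))
E
```

```text
t 17.15 pos [ 435.2 -320.4  159. ] yaw -173.47 shift cm [ 0.04 -0.11  1.9 ] turn [0.    0.    0.002] F [ 0.9  0.1 -2.2] open 0.285 q [-0.76  0.08 -0.01  1.48  0.   -0.87]
87 10 419.6 438.8 -307.4
92 26 416.2 442.5 -303.1
97 27 415.7 442.5 -304.6
102 25 415.7 442.1 -304.9
107 26 415.7 443.6 -302.8
112 28 415.8 443.6 -302.0
117 19 416.9 442.8 -303.9
```

Call:
{"name": "drive_tool", "arguments": {
  "deltas": "0.03 -0.11 0.6 0 0 0;0 0 0.8 0 0 0;0 0 0.8 0 0 0;0 0 0.5 0 0 0;0 0 0 0 0 0;0 0 0 0 0 0;0 0 0 0 0 0"
}}

```text
time_s: 17.9
ee_pos: [434.6, -322.7, 132.5]
ee_rot: [-0.056, 0.998, -0.0, 0.0]
contact_force: [-0.4, -0.2, -2.1]
opening: 0.287
grasp_force: 59.5
```

```bash
python3 -c "
from h import *
go(434.9,-321.5,88.1,186.43)"
```

```text
t 17.9 pos [ 434.6 -322.7  132.5] yaw -173.58 shift cm [-0.04  0.12  4.44] turn [-0.001  0.    -0.   ] F [-0.4 -0.2 -2.1] open 0.287 q [-0.76  0.09 -0.05  1.43 -0.   -0.87]
```

Call:
{"name": "drive_tool", "arguments": {
  "deltas": "0 0.08 0.3 0 0 0;0 0 0.3 0 0 0;0 0 0.2 0 0 0;0 0 0.2 0 0 0;0 0 0 0 0 0;0 0 0 0 0 0"
}}

```text
time_s: 18.5
ee_pos: [434.3, -321.7, 122.0]
ee_rot: [-0.056, 0.998, 0.0, -0.0]
contact_force: [0.1, -0.1, -2.7]
opening: 0.291
grasp_force: 59.5
```

```bash
python3 -c "
from h import *
go(434.9,-321.5,88.1,186.43)"
```

```text
t 18.5 pos [ 434.3 -321.7  122. ] yaw -173.57 shift cm [-0.06  0.01  3.39] turn [ 0. -0. -0.] F [ 0.1 -0.1 -2.7] open 0.291 q [-0.76  0.09 -0.07  1.41 -0.   -0.87]
```

The nose is in the hole with no contact force. I lower it home.

Call:
{"name": "drive_tool", "arguments": {
  "deltas": "-0.04 0 0.4 0 0 0;0 0 0.4 0 0 0;0 0 0.5 0 0 0;0 0 0.5 0 0 0;0 0 0.5 0 0 0;0 0 0.5 0 0 0;0 0 0.3 0 0 0;0 0 0 0 0 0"
}}

```text
time_s: 19.3
ee_pos: [434.4, -321.3, 90.3]
ee_rot: [-0.056, 0.998, 0.0, -0.0]
contact_force: [-0.1, 0.1, -1.8]
opening: 0.289
grasp_force: 59.5
```

Call:
{"name": "drive_tool", "arguments": {
  "deltas": "0 0 0.1 0 0 0;0 0 0.1 0 0 0;0 0 0 0 0 0;0 0 0 0 0 0"
}}

```text
time_s: 19.7
ee_pos: [434.9, -321.7, 89.3]
ee_rot: [-0.056, 0.998, -0.0, 0.0]
contact_force: [-0.0, 0.9, -2.2]
opening: 0.286
grasp_force: 59.5
```

Call:
{"name": "drive_tool", "arguments": {
  "deltas": "0 0 0.1 0 0 0;0 0 0.05 0 0 0;0 0 0 0 0 0;0 0 0 0 0 0"
}}

```text
time_s: 20.1
ee_pos: [434.9, -321.8, 88.1]
ee_rot: [-0.056, 0.998, -0.0, 0.0]
contact_force: [-0.8, -0.2, 1.7]
opening: 0.291
grasp_force: 59.7
```

The gauge is home: it touches at the same TCP height as at the start. I release and rise.

Call:
{"name": "drive_tool", "arguments": {
  "deltas": "0 0 0 0 0 0;0 0 0 0 0 0;0 0 0 0 0 0;0 0 0 0 0 0;0 0 0 0 0 0;0 0 0 0 0 0",
  "grip": 0.7
}}

```text
time_s: 20.7
ee_pos: [434.8, -321.7, 87.6]
ee_rot: [-0.056, 0.998, 0.0, 0.0]
contact_force: [0.4, 0.4, 0.3]
opening: 0.697
grasp_force: 0.0
```

Call:
{"name": "drive_tool", "arguments": {
  "deltas": "0 0 -1 0 0 0;0 0 -2 0 0 0;0 0 -2 0 0 0;0 0 -2.5 0 0 0;0 0 -2.5 0 0 0;0 0 -2 0 0 0;0 0 -1 0 0 0;0 0 0 0 0 0"
}}

```text
time_s: 21.5
ee_pos: [435.6, -322.5, 220.0]
ee_rot: [-0.056, 0.998, -0.002, 0.001]
contact_force: [0.4, 0.2, 0.6]
opening: 0.702
grasp_force: 0.0
```

```bash
python3 - <<'E'
from h import *
go(434.9,-321.5,88.1,186.43);d=get_image("side");P=cloud(d)
for z in range(75,140,10):
    q=P[(np.hypot(P[...,0]-434,P[...,1]+315)<35)&(abs(P[...,2]-z)<3)]
    if len(q)>4: print(z,len(q),q[:,0].min().round(1),q[:,0].max().round(1),q[:,1].max().round(1))
b=P[(np.hypot(P[...,0]-578,P[...,1]+78)<33)&(P[...,2]>47)&(P[...,2]<58)]
print(len(b),np.median(b[:,2]));cv2.imwrite("pics/s5.png",d["pixels"])
E
```

```text
t 21.5 pos [ 435.6 -322.5  220. ] yaw -173.57 shift cm [ 0.1   0.15 13.19] turn [-0.003  0.003 -0.   ] F [0.4 0.2 0.6] open 0.702 q [-0.76  0.09  0.12  1.6  -0.   -0.87]
75 14 418.5 440.1 -308.1
85 22 417.4 443.5 -307.6
95 20 418.9 440.0 -307.3
105 21 418.1 441.1 -307.1
115 21 417.8 441.3 -304.5
125 28 418.4 442.0 -307.2
135 49 418.8 442.3 -308.1
332 52.68958866427096
```

View pics/s5.png

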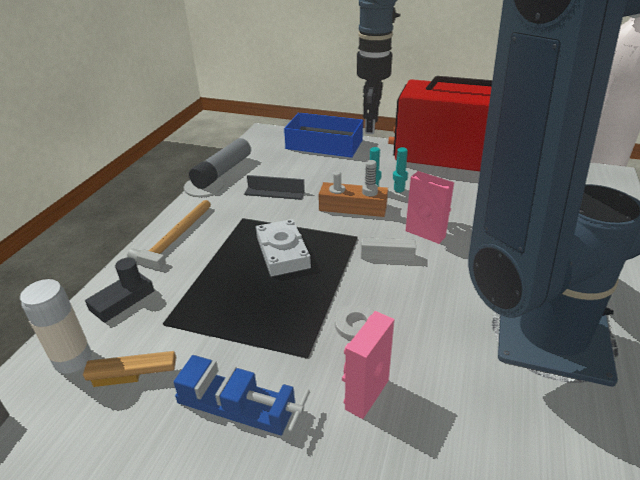

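The housing lies flat, boss up, at (285,245). The gauge stands upright in its hole at (370,178), with the same profile as at the start, and the gripper is clear above it. I hand the job in.

```bash
python3 -c "
from h import *
print(close_job())"
```

```text
the job is handed in; nothing more can be done
None
```

The job is handed in, though no verdict came back: the housing lies flat with its boss up, the no-go step was refused at about 10 N, and the gauge is released upright in its own hole.

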